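# Open the filler of a pressure comparator

## Robot

A 6-joint arm with a two-finger parallel gripper is mounted at the origin on the work surface. World frame = base frame: x ahead of the robot, y to its left, z up, the work surface at z = 0. Lengths are in m, angles in rad, forces in N, time in s.
With the tool pointing down it reaches from about 0.3 to 0.775 m from the base axis. Payload 14.6 kg.
Tool frame: the origin (TCP) lies on the centre line of the jaws, within the pads' length; the fingertips stand ctrl.tcp_to_tips ahead of it and the grasp point (between the pads) lies 2 mm behind it (ctrl.tcp_to_tips is the distance from the TCP to the fingertips, in m); z points along the fingers, y is the line along which they close (so a half turn about z gives the same grasp; the last joint's range is limited). The gripper opens to 94 mm and grips with 3 to 60 N. Pads are 16 mm wide; open, the fingers measure 119 mm over their backs; the gripper's body (75 mm by 177 mm) begins 78 mm behind the grasp point.
Start: joints at [-1.255, 0.3, 1.521, -0, 1.321, -0.067], TCP at [0.205, -0.51, 0.222] pointing down, gripper open.
Joint ranges: [-3.03, 3.03], [-0.79, 2.21], [0.23, 2.52], [-1.04, 4.18], [0, 3.07], [-2.55, 2.55]. Speed limits (rad/s): [2.22, 2.22, 2.57, 3.14, 3.14, 3.14].

## Interface

Orientations are given as [roll, pitch, yaw] about the fixed x, y, z axes, in that order (R = Rz(yaw) Ry(pitch) Rx(roll)).
In Python, from station import telemetry, viewer, hand_in, ctrl gives the robot as it stands.
- The arm moves only by the tool step_arm, never from a script. Its argument "plan" is a list of rows, each an object of numbers: "dx", "dy", "dz": the shift along the tool's x, y, z scaled (see below); "rx", "ry", "rz": the turn, a rotation vector about the tool's x, y, z scaled (see below); "claw": the closure, from 0 (fully open) to 1 (shut). In form: [{"dx": .., "dy": .., "dz": .., "rx": .., "ry": .., "rz": .., "claw": ..}, ...]. A call has 1 to 10 rows; each row shifts and turns the commanded pose from where the row before left it, along the tool's axes as they then stand; what a row does not reach is not made up. The controller multiplies each number of a shift by 0.1 m and each number of a turn by 90 degrees. A row lasts 1/10 s, in which the tool goes at most 50 mm and 8.59 degrees, less where a joint would pass 70% of its speed; a pose out of reach is approached as far as the arm can. A call with a number of a shift or a turn outside -1 to 1 is refused whole. A call with a gripper value outside its range is refused whole. The fingers move at their own pace and stop on an object; "grip_force" is the grip in N (left out, the last holds). Time passes only in rows, so rows that do not move let the fingers close. It gives the time, the measured TCP pose, the force, the opening and the grip force at its end, in the units of the state.
- telemetry.get_obs(): the state, without advancing time (a new reading comes with each control period).
- viewer.camera(name): name is "scene" or "top" or "wrist"; returns a dict with "img" (420x560x3 uint8, red, green, blue), "z_map" (420x560 float32, m along the optical axis (not along the pixel's ray), 0 where there is no reading), "fx", "fy", "cx", "cy" (pixels), "R" (3x3) and "t" (3): a world point X has camera coordinates R X + t; the wrist camera has in their place "tool_from_camera" (4x4, takes a point from camera to tool coordinates, whose origin is the TCP and whose axes are the flange's). Camera axes: x right, y down, z forward; pixel columns grow to the right and rows downward; lengths in m; the calibration is good to about 2 mm. A picture is of the moment at which its call begins: read the wrist's pose just before it.
- hand_in(): hands the job in; it is judged then, once.
Trained networks look in a picture, given as the dict that the camera call returned (one of the last four; its "shot" number tells which), for a name from the list of things; names that differ only in an ending like _2 or _b are one class to them, and where a whole thing is asked for, a point or a joint stands for the part that bears it (a point fixed in the world has none). Each returns a list of dicts, best first, with "score" (0 to 1); they miss things now and then, are a little off and sometimes report something else, mostly with a low value. They report only what shows in the picture. A call takes as long as a camera call.
- viewer.recognise(target, picture): "rect" ([left, top, right, bottom] in pixels, round what is visible of it).
The state is a dict: "time_s": time; "qpos": joint angles; "joint_vel": joint speeds; "tau": joint torques, N m; "ee_pos": TCP position; "eef_rot": TCP orientation; "force": force on the tool from outside, world axes, zero at the start; "moment": the same for the moment, N m; "grip_width": finger opening in m; "grip_force": force on a finger pad.
Only numpy, scipy, OpenCV 4.12 (cv2) and the standard library are available. Lean on these libraries where they do the work, as an engineer would, in place of code of your own. Each camera call takes 0.05 s, during which the arm holds its last target. There are 200 camera calls.

## Task

On the blue pressure comparator, flip the red tab all the way back, then unscrew the yellow cap beneath it counter-clockwise until you feel it reach its stop, lift it straight out and set it down gently, upright, in the blue tray. Do not strain the cap's threads by forcing it against the stop or pulling before it is free, and leave the gauge, the brass adapter and the spanner where they are.

Things in the scene. Friction and masses are not known exactly. Their poses are not given: they have to be found in the camera images.
- pump: blue comparator, bolted down; base 150 (x) x 240 (y) x 65 mm high. Origin: centre of its underside; its z axis is the axis of neck and cap. Hand wheel at its -y end (to y -162 mm). On the deck: dial gauge 60 mm wide at x 30, y 85 (top 135 mm above bench), valves at x -40, y 85 and x -45, y -85 (tops 105, 95 mm), two hinge posts 14 x 8 mm at x 42, y +-26 (top 127 mm)
- neck_mouth (a point): centre of the rim of the filler neck (aluminium ring 60 mm wide, 22 mm high on the deck), on the cap's axis, 87 mm above the bench. Axes as pump
- flap (a joint): the red tab's hinge angle (rad): 0 = lying flat over the cap, grows as it is lifted, stop at 2.6 (folded back beyond upright). It stays where it is left (friction 0.09 N m, about 1.2 N at its end). Starts at 0 to 0.15. Past upright it is best pushed over from its front face
- flap_hinge (a point): middle of the tab's hinge line, 42 mm from the cap's axis towards pump +x, 122.5 mm above the bench; the hinge line runs along pump y. This frame turns with the tab
- flap_end (a point): middle of the tab's free end, 86 mm from the hinge line, at half thickness; the tab is 34 mm wide (y), 5 mm thick and runs from the hinge along its own -x. Lying flat, its end overhangs the neck towards pump -x, where its two edges can be pinched from above: nothing is under it there down to the deck (54 mm below)
- cap: yellow screw cap, loose, 65 to 105 g. Origin: centre of its underside; z up, x along its grip bar. From the origin up: black plug 32 mm wide to 24 mm, yellow disc 52 mm wide from 24 to 29 mm, grip bar 46 long (x) x 12 wide (y), from 29 to 49 mm. Screwed in, its origin is 65 mm above the bench and the bar points -0.75 to -0.55 rad in the pump's frame
- cap_grip (a point): top centre of the cap's grip bar, axes as cap. The cap unscrews counter-clockwise seen from above, turning 55 to 130 degrees to a hard stop whose place cannot be seen, only felt: it turns easily (under 0.1 N m), rising 3.5 mm over the last 60 degrees (give way upwards), then resistance jumps past 0.15. It stays where left, so it can be regrasped
- cap_lug (a point): tip of one of two opposite thread lugs of the cap, 22 mm from its axis under the bar's end, 5.5 mm above cap's origin. Only at the stop, or up to 8 degrees before, do the lugs come free so that the cap lifts straight out (25 mm to clear the rim); elsewhere the thread holds it after about 2 mm. Over 25 N between cap and comparator, pulling or turning, strains the thread
- tray: blue plastic tray, fixed to the bench, 130 (x) x 110 (y) x 20 mm, walls 4 mm, floor 4 mm. Origin: centre of its underside. It stands left or right of the comparator
- gauge: loose dial gauge lying face up, steel case 90 mm wide, 34 mm high, brass stem 30 mm out of its side towards its -x. Origin: centre of its underside. On the side of the comparator where the tray is not
- adapter: loose brass adapter standing between the robot and the comparator, 26 mm wide, 34 mm high. Origin: centre of its underside
- spanner: spanner 150 mm long lying on the bench between the robot and the comparator, about along y; leave alone

How it is judged:
On the way, in this order (a step that is already met when the one before it is completed fails the run):
1. the tab is folded fully back (beyond 2.2 rad) with the cap still screwed in (value of joint flap above 2.2 rad and z of cap in the frame of pump below 0.075 m), for 0.2 s.
2. the cap is unscrewed and out of the neck, clear above its rim (z of cap in the frame of neck_mouth above 0.005 m), for 0.1 s.
At the end, for the whole second after the job is handed in: The tab is folded back beyond 2.2 rad, and the cap stands at rest and released on the tray's floor, upright within 0.15 rad (value of joint flap above 2.2 rad and x of cap in the frame of tray between -0.06 and 0.06 m and y of cap in the frame of tray between -0.05 and 0.05 m and z of cap in the frame of tray below 0.009 m and angle between cap's own z axis and vertical below 0.15 rad and linear speed of cap below 0.02 m/s); the robot touches nothing.
It fails at once if the thread is strained: over 25 N between the cap and the comparator (contact force between cap and pump above 25 N).
It fails at once if the cap is dropped: falling unheld faster than 0.6 m/s (some 20 mm) (linear speed of cap above 0.6 m/s and contact force between the fingers and cap below 0.05 N).
It fails at once if the cap is tipped over (angle between cap's own z axis and vertical above 0.8 rad).
It fails at once if the gauge, the adapter or the spanner is moved by over 15 mm (distance of any of gauge, adapter, spanner from where it was at the start of the episode above 0.015 m).
It also fails if it takes over 72 s, if anything falls off the work surface, if the arm or the gripper's body presses on something with over 40 N, if the wrist force passes 120 N, or if a joint passes its speed limit or range.

## Working session

There is one attempt and no reset: what is moved stays moved. The work goes in short steps, Python scripts to look and compute and a tool call to move; the robot and the scene stay as the last step left them, time stands still between calls to the robot, and variables do not carry over. Pictures are saved under pics/ and viewed, at most 10 in all, crops included, and the job is handed in when it is done.

Besides the shell and the picture viewer there is one more tool, called as name([rows], argument=value, ...), one row to a line, values as JSON. step_arm: Moves the arm, as the interface text tells. Shifts and turns lie within -1 to 1; 1 stands for 0.1 m of shift or 90 degrees of turn. Its arguments: {"type":"object","properties":{"plan":{"type":"array"},"grip_force":{"type":"number"}},"required":["plan"]}

```bash
ls; mkdir -p pics; python3 - <<'E'
from station import telemetry, viewer, ctrl
import cv2, numpy as np
o=telemetry.get_obs(); print({k:np.round(v,3) for k,v in o.items()}, ctrl.tcp_to_tips)
for n in ("scene","top"):
    p=viewer.camera(n); cv2.imwrite(f"pics/{n}0.png",p["img"][:,:,::-1])
    np.savez(f"{n}0.npz",**{k:v for k,v in p.items()})
    print(n,p["fx"],p["cx"],np.round(p["R"],3).tolist(),np.round(p["t"],3))
    for t in ("pump","cap","flap","tray","gauge","adapter","spanner"):
        print(t,[(np.round(d["rect"]).tolist(),round(d["score"],2)) for d in viewer.recognise(t,p)[:2]])
E
```

```text
pics
{'time_s': np.float64(0.0), 'qpos': array([-1.255,  0.3  ,  1.522, -0.   ,  1.321, -0.067]), 'joint_vel': array([-0.   ,  0.   ,  0.001,  0.001,  0.001, -0.   ]), 'tau': array([-3.0000e-03, -5.3182e+01, -3.5274e+01,  7.1000e-02,  2.4000e-02,
       -0.0000e+00]), 'ee_pos': array([ 0.205, -0.51 ,  0.222]), 'eef_rot': array([-3.14 , -0.   ,  0.383]), 'force': array([ 0.025, -0.249,  0.148]), 'moment': array([ 0.015, -0.03 , -0.004]), 'grip_force': np.float64(0.0), 'grip_width': np.float64(0.094)} 0.017
scene 382.12043381965356 278.43534809573026 [[-0.677, 0.735, 0.022], [0.494, 0.477, -0.727], [-0.545, -0.481, -0.687]] [ 0.326 -0.171  1.239]
pump [([185.0, 200.0, 312.0, 294.0], 0.94)]
cap [([248.0, 219.0, 265.0, 234.0], 0.71), ([173.0, 160.0, 226.0, 200.0], 0.25)]
flap [([233.0, 199.0, 264.0, 235.0], 0.75)]
tray [([172.0, 160.0, 228.0, 199.0], 0.76), ([262.0, 191.0, 303.0, 220.0], 0.58)]
gauge [([391.0, 283.0, 440.0, 324.0], 0.98), ([247.0, 219.0, 263.0, 232.0], 0.64)]
adapter [([332.0, 230.0, 338.0, 245.0], 0.53)]
spanner [([261.0, 190.0, 305.0, 221.0], 0.8)]
top 511.9520953841293 291.4001410179497 [[-0.015, -1.0, 0.027], [-0.986, 0.01, -0.165], [0.165, -0.029, -0.986]] [-0.015  0.517  1.099]
pump [([230.0, 147.0, 362.0, 239.0], 0.55), ([289.0, 266.0, 350.0, 286.0], 0.34)]
cap [([280.0, 159.0, 305.0, 204.0], 0.29)]
flap [([280.0, 159.0, 300.0, 204.0], 0.79)]
tray [([398.0, 201.0, 458.0, 264.0], 0.69), ([280.0, 182.0, 303.0, 196.0], 0.65)]
gauge [([105.0, 235.0, 145.0, 286.0], 0.67)]
adapter [([229.0, 265.0, 242.0, 277.0], 0.57), ([280.0, 159.0, 304.0, 202.0], 0.46)]
spanner [([291.0, 269.0, 358.0, 286.0], 0.83)]
```

```bash
cat > h.py <<'E'
import numpy as np, cv2
def cloud(p):
    z=p["z_map"]; v,u=np.mgrid[:z.shape[0],:z.shape[1]]
    c=np.stack([(u-p["cx"])/p["fx"]*z,(v-p["cy"])/p["fy"]*z,z],-1)
    return (c-p["t"])@p["R"]
E
python3 - <<'E'
import numpy as np, cv2
from h import *
p=dict(np.load("top0.npz")); im=p["img"][:,:,::-1]
cv2.imwrite("pics/topc.png",cv2.resize(im[120:310,90:470],(760,380),interpolation=cv2.INTER_CUBIC))
X=cloud(p); hsv=cv2.cvtColor(p["img"],cv2.COLOR_RGB2HSV)
def rect(m,name):
    P=X[m]; print(name,m.sum(),np.round(cv2.minAreaRect((P[:,:2]*1000).astype(np.float32)),1) if 0 else cv2.minAreaRect((P[:,:2]*1000).astype(np.float32)), "z",np.round(np.percentile(P[:,2],[5,50,95]),4), "med",np.round(np.median(P,0),4))
h,s,v=cv2.split(hsv)
r=np.zeros(h.shape,bool); r[140:250,220:370]=1
red=((h<8)|(h>172))&(s>140)&(v>60)
rect(red&r,"red")
blue=(h>95)&(h<130)&(s>100)
rect(blue&r&(abs(X[...,2]-.065)<.01),"deck")
t=np.zeros(h.shape,bool); t[190:275,385:470]=1
rect(t&blue&(X[...,2]>.002)&(X[...,2]<.03),"tray")
yel=(h>20)&(h<35)&(s>120)
rect(yel&r,"yellow")
E
```

```text
red 597 ((465.9693298339844, -8.314872741699219), (255.0121612548828, 119.30950164794922), 15.528626441955566) z [0.1239 0.1307 0.1377] med [ 0.5589 -0.019   0.1307]
deck 5252 ((563.9037475585938, -36.12159729003906), (150.76229858398438, 274.74749755859375), 12.415990829467773) z [0.0601 0.0637 0.0673] med [ 0.5456 -0.0455  0.0637]
tray 1991 ((466.76507568359375, -338.1629333496094), (133.4781951904297, 118.04773712158203), 7.48500919342041) z [0.0022 0.0047 0.0201] med [ 0.4641 -0.3383  0.0047]
yellow 81 ((556.1995849609375, -18.56072998046875), (49.605682373046875, 35.50581359863281), 89.67941284179688) z [0.0897 0.0931 0.0966] med [ 5.585e-01 -4.000e-04  9.310e-02]
```

View pics/topc.png

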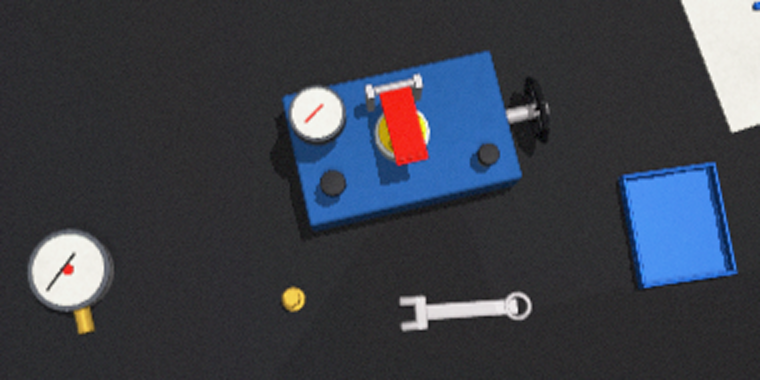

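```bash
python3 - <<'E'
import numpy as np, cv2
from h import *
p=dict(np.load("top0.npz"))
X=cloud(p); h,s,v=cv2.split(cv2.cvtColor(p["img"],cv2.COLOR_RGB2HSV))
r=np.zeros(h.shape,bool); r[140:250,220:370]=1
def rect(m,name):
    n,l,st,_=cv2.connectedComponentsWithStats(m.astype(np.uint8)); i=1+np.argmax(st[1:,4]); m=l==i
    P=X[m]; P2=(P[:,:2]*1000).astype(np.float32); c=np.median(P2,0)
    print(name,len(P),cv2.minAreaRect(P2),"z",np.round(np.percentile(P[:,2],[5,50,95]),4)); return P
P=rect(r&(((h<8)|(h>172))&(s>140)&(v>60))&(X[...,2]>.11),"tab")
A=np.c_[P[:,:2],np.ones(len(P))]; print("tab plane",np.linalg.lstsq(A,P[:,2],rcond=None)[0])
m=r&(h>95)&(h<130)&(s>100)&(abs(X[...,2]-.064)<.008)
m=cv2.morphologyEx(m.astype(np.uint8),cv2.MORPH_OPEN,np.ones((3,3)))>0
rect(m,"deck")
z=X[...,2]; t=np.zeros(h.shape,bool); t[190:275,385:470]=1
rect(t&(h>95)&(h<130)&(s>100)&(v>60),"tray")
E
```

```text
tab 589 ((464.1428527832031, -16.36421775817871), (48.5322380065918, 274.0751037597656), 88.20126342773438) z [0.124  0.1307 0.1377]
tab plane [-0.917115    0.98480589  0.66287227]
deck 5140 ((560.191650390625, -19.182754516601562), (150.7212371826172, 239.8891143798828), 12.402024269104004) z [0.0602 0.0637 0.0673]
tray 2894 ((437.9131164550781, -188.08407592773438), (139.65655517578125, 435.10711669921875), 10.97769832611084) z [-0.0012  0.0034  0.0194]
```

step_arm([
  {"dz": -0.5},
  {"dz": -0.5},
  {"dx": 0.1, "dy": -0.45},
  {"dx": 0.1, "dy": -0.45},
  {"dx": 0.1, "dy": -0.45},
  {"dx": 0.1, "dy": -0.45},
])

```text
$.plan[0]: bad value
```

step_arm([
  {"dx": 0, "dy": 0, "dz": -0.4, "rx": 0, "ry": 0, "rz": 0, "claw": 0},
  {"dx": 0.3, "dy": -0.22, "dz": -0.2, "rx": 0, "ry": 0, "rz": 0.05, "claw": 0},
  {"dx": 0.4, "dy": -0.29, "dz": -0.1, "rx": 0, "ry": 0, "rz": 0.057, "claw": 0},
])

```text
time_s: 1.1
ee_pos: [0.254, -0.4394, 0.294]
eef_rot: [3.139, -0.0, 0.209]
force: [1.3, -0.5, -0.2]
grip_width: 0.0941
grip_force: 0.0
```

```bash
cat >> h.py <<'E'
from scipy.spatial.transform import Rotation as Ro
PC=np.array([.560,-.019]); PY=np.deg2rad(12.4)
def delta(tgt,yaw=None):
    from station import telemetry
    o=telemetry.get_obs(); R=Ro.from_euler("xyz",o["eef_rot"]); p=np.array(o["ee_pos"])
    out=R.inv().apply(np.array(tgt)-p)/.1
    rv=None
    if yaw is not None:
        rv=(R.inv()*Ro.from_euler("xyz",[np.pi,0,yaw])).as_rotvec()/(np.pi/2)
    print("pos",np.round(p,4),"rot",np.round(o["eef_rot"],3),"t",round(float(o["time_s"]),2),"j6",round(float(o["qpos"][5]),2),"F",np.round(o["force"],1),"M",np.round(o["moment"],2),"gw",round(float(o["grip_width"]),4))
    print("shift",np.round(out,3),"turn",None if rv is None else np.round(rv,3)); return out,rv
def pw(x,y,z): # pump->world
    c,s=np.cos(PY),np.sin(PY); return np.array([PC[0]+c*x-s*y,PC[1]+s*x+c*y,z])
E
python3 -c "
from h import *
delta([.5,-.03,.30],PY)
from station import telemetry; print(telemetry.get_obs()['qpos'])"
```

```text
pos [ 0.254  -0.4394  0.294 ] rot [ 3.139 -0.     0.209] t 1.1 j6 0.24 F [ 1.3 -0.5 -0.2] M [0.01 0.03 0.  ] gw 0.0941
shift [ 3.255 -3.495 -0.066] turn [ 0.001 -0.    -0.005]
[-1.11868069e+00  1.56053401e-01  1.53111984e+00 -1.09221344e-04
  1.45219348e+00  2.43228370e-01]
```

step_arm([
  {"dx": 0.33, "dy": -0.35, "dz": 0, "rx": 0, "ry": 0, "rz": 0, "claw": 0},
  {"dx": 0.33, "dy": -0.35, "dz": 0, "rx": 0, "ry": 0, "rz": 0, "claw": 0},
  {"dx": 0.33, "dy": -0.35, "dz": 0, "rx": 0, "ry": 0, "rz": 0, "claw": 0},
  {"dx": 0.33, "dy": -0.35, "dz": 0, "rx": 0, "ry": 0, "rz": 0, "claw": 0},
  {"dx": 0.33, "dy": -0.35, "dz": 0, "rx": 0, "ry": 0, "rz": 0, "claw": 0},
  {"dx": 0.33, "dy": -0.35, "dz": 0, "rx": 0, "ry": 0, "rz": 0, "claw": 0},
  {"dx": 0.33, "dy": -0.35, "dz": 0, "rx": 0, "ry": 0, "rz": 0, "claw": 0},
  {"dx": 0.33, "dy": -0.35, "dz": 0, "rx": 0, "ry": 0, "rz": 0, "claw": 0},
  {"dx": 0.33, "dy": -0.35, "dz": 0, "rx": 0, "ry": 0, "rz": 0, "claw": 0},
  {"dx": 0.33, "dy": -0.35, "dz": 0, "rx": 0, "ry": 0, "rz": 0, "claw": 0},
])

```text
time_s: 2.1
ee_pos: [0.5028, -0.025, 0.2926]
eef_rot: [3.141, -0.001, 0.215]
force: [0.5, -0.7, 0.4]
grip_width: 0.0942
grip_force: 0.0
```

```bash
cat >> h.py <<'E'
def wrist(name):
    from station import telemetry, viewer
    o=telemetry.get_obs(); p=viewer.camera("wrist")
    W=np.eye(4); W[:3,:3]=Ro.from_euler("xyz",o["eef_rot"]).as_matrix(); W[:3,3]=o["ee_pos"]
    T=W@np.array(p["tool_from_camera"]); p["R"]=T[:3,:3].T; p["t"]=-T[:3,:3].T@T[:3,3]
    cv2.imwrite(f"pics/{name}.png",p["img"][:,:,::-1]); np.savez(name+".npz",**p); return p
def hsvm(p):
    h,s,v=[a.astype(int) for a in cv2.split(cv2.cvtColor(p["img"],cv2.COLOR_RGB2HSV))]
    return dict(red=((h<8)|(h>172))&(s>140)&(v>60),yel=(h>20)&(h<35)&(s>120)&(v>60),blue=(h>95)&(h<130)&(s>100)&(v>40))
def rectof(X,m):
    n,l,st,_=cv2.connectedComponentsWithStats(m.astype(np.uint8)); m=l==1+np.argmax(st[1:,4])
    P=X[m]; return P,cv2.minAreaRect((P[:,:2]*1000).astype(np.float32))
E
python3 - <<'E'
from h import *
p=wrist("w1"); delta(pw(-36,0,0)) if 0 else delta([.5,-.03,.3],PY)
print(np.round(p["tool_from_camera"],3).tolist())
X=cloud(p); m=hsvm(p)
P,r=rectof(X,m["red"]&(X[...,2]>.11)&(X[...,2]<.15)); print("tab",len(P),r,np.percentile(P[:,2],[5,50,95]))
A=np.c_[P[:,:2],np.ones(len(P))]; print("plane",np.linalg.lstsq(A,P[:,2],rcond=None)[0])
E
```

```text
pos [ 0.5049 -0.0202  0.2921] rot [-3.14e+00 -1.00e-03  2.18e-01] t 2.15 j6 1.24 F [ 2.2  3.7 -1.2] M [ 0.15 -0.    0.01] gw 0.0937
shift [-0.069  0.085 -0.079] turn [-0.001 -0.     0.001]
[[-0.001, -0.974, -0.226, 0.065], [1.0, -0.001, -0.0, 0.0], [0.0, -0.226, 0.974, -0.162], [0.0, 0.0, 0.0, 1.0]]
tab 1288 ((559.205322265625, -19.71532440185547), (79.35240173339844, 32.87226104736328), 12.131775856018066) [0.12559441 0.12891087 0.13826102]
plane [-0.15552149 -0.04304983  0.2179146 ]
```

View pics/w1.png

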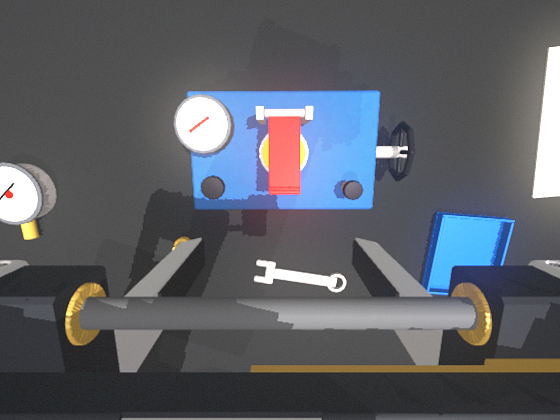

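```bash
sed -i 's/PC=np.*/PC=np.array([.560,-.0193]); PY=np.deg2rad(12.25)/' h.py; python3 -c "
from h import *
delta(pw(-.037,0,.131),PY)"
```

```text
pos [ 0.5049 -0.0202  0.2921] rot [-3.14e+00 -1.00e-03  2.18e-01] t 2.15 j6 1.24 F [ 2.2  3.7 -1.2] M [ 0.15 -0.    0.01] gw 0.0937
shift [0.169 0.111 1.611] turn [-0.001 -0.     0.003]
```

step_arm([
  {"dx": 0.17, "dy": 0.11, "dz": 0.3, "rx": 0, "ry": 0, "rz": 0, "claw": 0.3},
  {"dx": 0, "dy": 0, "dz": 0.4, "rx": 0, "ry": 0, "rz": 0, "claw": 0.3},
  {"dx": 0, "dy": 0, "dz": 0.4, "rx": 0, "ry": 0, "rz": 0, "claw": 0.3},
  {"dx": 0, "dy": 0, "dz": 0.2, "rx": 0, "ry": 0, "rz": 0, "claw": 0.3},
  {"dx": 0, "dy": 0, "dz": 0, "rx": 0, "ry": 0, "rz": 0, "claw": 0.3},
  {"dx": 0, "dy": 0, "dz": 0, "rx": 0, "ry": 0, "rz": 0, "claw": 0.3},
])

```text
time_s: 2.75
ee_pos: [0.5214, -0.0342, 0.1633]
eef_rot: [3.141, -0.001, 0.215]
force: [-0.1, 0.8, 0.1]
grip_width: 0.0657
grip_force: 0.0
```

```bash
python3 -c "
from h import *
delta(pw(-.037,0,.131),PY)"
```

```text
pos [ 0.5214 -0.0342  0.1633] rot [ 3.141e+00 -1.000e-03  2.150e-01] t 2.75 j6 1.22 F [-0.1  0.8  0.1] M [0.   0.02 0.  ] gw 0.0657
shift [ 0.038 -0.064  0.323] turn [ 0.    -0.     0.001]
```

step_arm([
  {"dx": 0.04, "dy": -0.06, "dz": 0.15, "rx": 0, "ry": 0, "rz": 0, "claw": 0.3},
  {"dx": 0, "dy": 0, "dz": 0.17, "rx": 0, "ry": 0, "rz": 0, "claw": 0.3},
  {"dx": 0, "dy": 0, "dz": 0, "rx": 0, "ry": 0, "rz": 0, "claw": 0.3},
  {"dx": 0, "dy": 0, "dz": 0, "rx": 0, "ry": 0, "rz": 0, "claw": 1},
  {"dx": 0, "dy": 0, "dz": 0, "rx": 0, "ry": 0, "rz": 0, "claw": 1},
  {"dx": 0, "dy": 0, "dz": 0, "rx": 0, "ry": 0, "rz": 0, "claw": 1},
  {"dx": 0, "dy": 0, "dz": 0, "rx": 0, "ry": 0, "rz": 0, "claw": 1},
  {"dx": 0, "dy": 0, "dz": 0, "rx": 0, "ry": 0, "rz": 0, "claw": 1},
  {"dx": 0, "dy": 0, "dz": 0, "rx": 0, "ry": 0, "rz": 0, "claw": 1},
], grip_force=10)

```text
time_s: 3.65
ee_pos: [0.5237, -0.0272, 0.1305]
eef_rot: [-3.141, -0.0, 0.215]
force: [-0.1, 2.5, 0.5]
grip_width: 0.0335
grip_force: 10.0
```

```bash
python3 -c "
from h import *
delta(pw(-.037,0,.131),PY)
# arc increments, r=.079 at angle a (tool x = pump +x, tool z = down)
a=np.linspace(.12,2.65,21); x=-.079*np.cos(a); z=.079*np.sin(a)
print(np.round(np.c_[np.diff(x),-np.diff(z)]*10,2).tolist())"
```

```text
pos [ 0.5237 -0.0272  0.1305] rot [-3.141 -0.     0.215] t 3.65 j6 1.23 F [-0.1  2.5  0.5] M [ 0.39  0.08 -0.02] gw 0.0335
shift [ 0.001 -0.    -0.005] turn [-0.    -0.     0.001]
[[0.02, -0.1], [0.03, -0.1], [0.04, -0.09], [0.05, -0.08], [0.06, -0.08], [0.07, -0.07], [0.08, -0.06], [0.09, -0.05], [0.09, -0.04], [0.1, -0.02], [0.1, -0.01], [0.1, 0.0], [0.1, 0.01], [0.1, 0.03], [0.09, 0.04], [0.09, 0.05], [0.08, 0.06], [0.07, 0.07], [0.06, 0.08], [0.05, 0.08]]
```

step_arm([
  {"dx": 0.02, "dy": 0, "dz": -0.1, "rx": 0, "ry": 0, "rz": 0, "claw": 1},
  {"dx": 0.03, "dy": 0, "dz": -0.1, "rx": 0, "ry": 0, "rz": 0, "claw": 1},
  {"dx": 0.04, "dy": 0, "dz": -0.09, "rx": 0, "ry": 0, "rz": 0, "claw": 1},
  {"dx": 0.05, "dy": 0, "dz": -0.08, "rx": 0, "ry": 0, "rz": 0, "claw": 1},
  {"dx": 0.06, "dy": 0, "dz": -0.08, "rx": 0, "ry": 0, "rz": 0, "claw": 1},
  {"dx": 0.07, "dy": 0, "dz": -0.07, "rx": 0, "ry": 0, "rz": 0, "claw": 1},
  {"dx": 0.08, "dy": 0, "dz": -0.06, "rx": 0, "ry": 0, "rz": 0, "claw": 1},
  {"dx": 0.09, "dy": 0, "dz": -0.05, "rx": 0, "ry": 0, "rz": 0, "claw": 1},
  {"dx": 0.09, "dy": 0, "dz": -0.04, "rx": 0, "ry": 0, "rz": 0, "claw": 1},
  {"dx": 0.1, "dy": 0, "dz": -0.02, "rx": 0, "ry": 0, "rz": 0, "claw": 1},
])

```text
time_s: 4.65
ee_pos: [0.5858, -0.0136, 0.2]
eef_rot: [-3.141, 0.0, 0.215]
force: [-3.7, 4.3, 0.4]
grip_width: 0.0339
grip_force: 10.0
```

```bash
python3 -c "
from h import *
delta(pw(.042,0,.201),PY)"
```

```text
pos [ 0.5858 -0.0136  0.2   ] rot [-3.141  0.     0.215] t 4.65 j6 1.27 F [-3.7  4.3  0.4] M [0.88 0.88 0.04] gw 0.0339
shift [ 0.156  0.001 -0.01 ] turn [-0.     0.     0.001]
```

step_arm([
  {"dx": 0.1, "dy": 0, "dz": -0.01, "rx": 0, "ry": 0, "rz": 0, "claw": 1},
  {"dx": 0.1, "dy": 0, "dz": 0, "rx": 0, "ry": 0, "rz": 0, "claw": 1},
  {"dx": 0.1, "dy": 0, "dz": 0.01, "rx": 0, "ry": 0, "rz": 0, "claw": 1},
  {"dx": 0.1, "dy": 0, "dz": 0.03, "rx": 0, "ry": 0, "rz": 0, "claw": 1},
  {"dx": 0.09, "dy": 0, "dz": 0.04, "rx": 0, "ry": 0, "rz": 0, "claw": 1},
  {"dx": 0.09, "dy": 0, "dz": 0.05, "rx": 0, "ry": 0, "rz": 0, "claw": 1},
  {"dx": 0.08, "dy": 0, "dz": 0.06, "rx": 0, "ry": 0, "rz": 0, "claw": 1},
  {"dx": 0.07, "dy": 0, "dz": 0.07, "rx": 0, "ry": 0, "rz": 0, "claw": 1},
  {"dx": 0.05, "dy": 0, "dz": 0.06, "rx": 0, "ry": 0, "rz": 0, "claw": 1},
  {"dx": 0, "dy": 0, "dz": 0, "rx": 0, "ry": 0, "rz": 0, "claw": 1},
])

```text
time_s: 5.65
ee_pos: [0.6633, 0.0035, 0.1691]
eef_rot: [3.142, -0.004, 0.215]
force: [4.3, 6.7, 3.4]
grip_width: 0.0338
grip_force: 10.0
```

```bash
python3 -c "
from h import *
delta(pw(.042+.079*np.cos(2.5-np.pi/2-np.pi/2),0,.1225+.079*np.sin(2.5)),PY)"
```

```text
pos [0.6633 0.0035 0.1691] rot [ 3.142 -0.004  0.215] t 5.65 j6 1.31 F [4.3 6.7 3.4] M [ 1.14 -0.61 -0.02] gw 0.0338
shift [-0.005  0.004 -0.007] turn [ 0.    -0.002  0.001]
```

step_arm([
  {"dx": 0, "dy": 0, "dz": 0, "rx": 0, "ry": 0, "rz": 0, "claw": 0.3},
  {"dx": 0, "dy": 0, "dz": 0, "rx": 0, "ry": 0, "rz": 0, "claw": 0.3},
  {"dx": 0, "dy": 0, "dz": 0, "rx": 0, "ry": 0, "rz": 0, "claw": 0.3},
  {"dx": 0, "dy": 0, "dz": -0.4, "rx": 0, "ry": 0, "rz": 0, "claw": 0.3},
  {"dx": 0, "dy": 0, "dz": -0.4, "rx": 0, "ry": 0, "rz": 0, "claw": 0.3},
  {"dx": -0.4, "dy": 0, "dz": 0, "rx": 0, "ry": 0, "rz": 0, "claw": 0.3},
  {"dx": -0.4, "dy": 0, "dz": 0, "rx": 0, "ry": 0, "rz": 0, "claw": 0.3},
  {"dx": -0.4, "dy": 0, "dz": 0, "rx": 0, "ry": 0, "rz": 0, "claw": 0.3},
  {"dx": -0.3, "dy": 0, "dz": 0, "rx": 0, "ry": 0, "rz": 0, "claw": 0.3},
  {"dx": 0, "dy": 0, "dz": 0, "rx": 0, "ry": 0, "rz": 0, "claw": 0.3},
])

```text
time_s: 6.65
ee_pos: [0.5127, -0.03, 0.2492]
eef_rot: [3.141, -0.001, 0.214]
force: [0.4, 0.2, 0.5]
grip_width: 0.0658
grip_force: 0.0
```

step_arm([
  {"dx": 0, "dy": 0, "dz": 0, "rx": 0, "ry": 0, "rz": 0, "claw": 0.3},
  {"dx": 0, "dy": 0, "dz": 0, "rx": 0, "ry": 0, "rz": 0, "claw": 0.3},
])

```text
time_s: 6.85
ee_pos: [0.5156, -0.0293, 0.2484]
eef_rot: [3.141, -0.0, 0.215]
force: [0.4, -0.4, 0.3]
grip_width: 0.0655
grip_force: 0.0
```

```bash
python3 - <<'E'
from h import *
p=wrist("w2"); delta(pw(0,0,.2),PY)
X=cloud(p); m=hsvm(p); c,s=np.cos(PY),np.sin(PY)
L=X.copy(); L[...,:2]-=PC; L[...,:2]=L[...,:2]@np.array([[c,-s],[s,c]])
near=np.hypot(L[...,0],L[...,1])<.04
for n,lo,hi in (("bar",.105,.125),("disc+bar",.085,.125)):
    P,r=rectof(L,m["yel"]&near&(L[...,2]>lo)&(L[...,2]<hi)); print(n,len(P),r,"zmed",np.median(P[:,2]),P[:,:2].mean(0)*1000)
q=L[m["red"]&(L[...,2]>.11)&(L[...,0]>.03)]; print("tab",len(q),np.round(q.min(0),3),np.round(q.max(0),3))
if len(q)>20:
    k=np.polyfit(q[:,0],q[:,2],1); print("slope",k, "angle",np.pi-np.arctan(k[0]))
im=p["img"][60:220,170:410,::-1]; cv2.imwrite("pics/w2c.png",cv2.resize(im,(720,480),interpolation=cv2.INTER_CUBIC))
E
```

```text
pos [ 0.5156 -0.0292  0.2482] rot [-3.142  0.     0.215] t 6.9 j6 1.23 F [-0.1  0.   0.3] M [-0.02  0.02  0.01] gw 0.066
shift [ 0.455 -0.002  0.482] turn [-0.     0.     0.001]
bar 548 ((1.528468132019043, -0.31157875061035156), (12.01610279083252, 45.80224609375), 52.13443374633789) zmed 0.1137313270409497 [1.41247432 0.02539271]
disc+bar 1666 ((1.0825843811035156, 0.6071300506591797), (48.60161590576172, 48.90530776977539), 89.67969512939453) zmed 0.09425590735216868 [1.23527014 1.27082564]
tab 4423 [ 0.031 -0.017  0.126] [0.108 0.087 0.183]
slope [0.89991087 0.0868128 ] angle 2.4088267945191784
```

View pics/w2c.png

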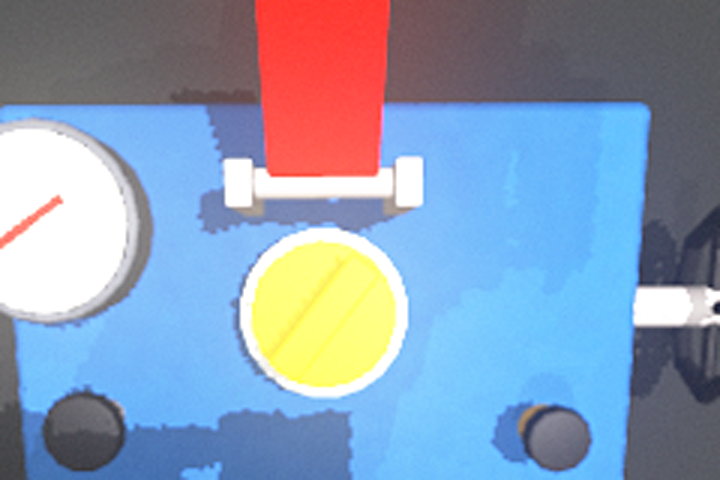

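step_arm([
  {"dx": 0.23, "dy": 0, "dz": 0, "rx": 0, "ry": 0, "rz": 0, "claw": 0.66},
  {"dx": 0.23, "dy": 0, "dz": 0, "rx": 0, "ry": 0, "rz": 0, "claw": 0.66},
  {"dx": 0, "dy": 0, "dz": 0.16, "rx": 0, "ry": 0, "rz": 0.085, "claw": 0.66},
  {"dx": 0, "dy": 0, "dz": 0.16, "rx": 0, "ry": 0, "rz": 0.085, "claw": 0.66},
  {"dx": 0, "dy": 0, "dz": 0.16, "rx": 0, "ry": 0, "rz": 0.085, "claw": 0.66},
  {"dx": 0, "dy": 0, "dz": 0.16, "rx": 0, "ry": 0, "rz": 0.085, "claw": 0.66},
  {"dx": 0, "dy": 0, "dz": 0.16, "rx": 0, "ry": 0, "rz": 0.08, "claw": 0.66},
  {"dx": 0, "dy": 0, "dz": 0, "rx": 0, "ry": 0, "rz": 0, "claw": 0.66},
  {"dx": 0, "dy": 0, "dz": 0, "rx": 0, "ry": 0, "rz": 0, "claw": 0.66},
  {"dx": 0, "dy": 0, "dz": 0, "rx": 0, "ry": 0, "rz": 0, "claw": 0.66},
])

```text
time_s: 7.9
ee_pos: [0.5604, -0.0194, 0.1692]
eef_rot: [-3.141, -0.001, -0.442]
force: [0.4, 0.8, 0.1]
grip_width: 0.0321
grip_force: 0.0
```

```bash
python3 - <<'E'
from h import *
delta(pw(.001,0,.1135),PY-.661)
p=dict(np.load("w2.npz")); L=cloud(p); L[...,:2]-=PC; c,s=np.cos(PY),np.sin(PY); L[...,:2]=L[...,:2]@np.array([[c,-s],[s,c]])
q=L[hsvm(p)["red"]&(abs(L[...,1])<.02)&(L[...,2]>.115)]; k=np.polyfit(q[:,0],q[:,2],1); print("tab angle",np.pi-np.arctan(k[0]),q[:,1].mean(), q[:,0].max())
E
```

```text
pos [ 0.5604 -0.0194  0.1692] rot [-3.141e+00 -1.000e-03 -4.420e-01] t 7.9 j6 1.91 F [0.4 0.8 0.1] M [0.08 0.   0.02] gw 0.0321
shift [ 0.003 -0.005  0.557] turn [-0.    -0.001  0.003]
tab angle 2.578219648131367 0.00015177952979009387 0.10796451413530578
```

step_arm([
  {"dx": 0, "dy": 0, "dz": 0.2, "rx": 0, "ry": 0, "rz": 0, "claw": 0.66},
  {"dx": 0, "dy": 0, "dz": 0.2, "rx": 0, "ry": 0, "rz": 0, "claw": 0.66},
  {"dx": 0, "dy": 0, "dz": 0.1, "rx": 0, "ry": 0, "rz": 0, "claw": 0.66},
  {"dx": 0, "dy": 0, "dz": 0.05, "rx": 0, "ry": 0, "rz": 0, "claw": 0.66},
  {"dx": 0, "dy": 0, "dz": 0, "rx": 0, "ry": 0, "rz": 0, "claw": 0.66},
  {"dx": 0, "dy": 0, "dz": 0, "rx": 0, "ry": 0, "rz": 0, "claw": 1},
  {"dx": 0, "dy": 0, "dz": 0, "rx": 0, "ry": 0, "rz": 0, "claw": 1},
  {"dx": 0, "dy": 0, "dz": 0, "rx": 0, "ry": 0, "rz": 0, "claw": 1},
  {"dx": 0, "dy": 0, "dz": 0, "rx": 0, "ry": 0, "rz": 0, "claw": 1},
  {"dx": 0, "dy": 0, "dz": 0, "rx": 0, "ry": 0, "rz": 0, "claw": 1},
], grip_force=15)

```text
time_s: 8.9
ee_pos: [0.56, -0.0195, 0.1138]
eef_rot: [-3.141, -0.001, -0.445]
force: [-0.2, 1.2, 3.6]
grip_width: 0.0118
grip_force: 15.0
```

```bash
python3 -c "
from h import *
delta(pw(.001,0,.1135),PY-.661)"
```

```text
pos [ 0.56   -0.0195  0.1138] rot [-3.141e+00 -1.000e-03 -4.450e-01] t 8.9 j6 1.92 F [-0.2  1.2  3.6] M [ 0.15  0.07 -0.02] gw 0.0118
shift [ 0.007 -0.007  0.003] turn [-0.    -0.     0.001]
```

step_arm([
  {"dx": 0, "dy": 0, "dz": -0.002, "rx": 0, "ry": 0, "rz": -0.04, "claw": 1},
  {"dx": 0, "dy": 0, "dz": -0.002, "rx": 0, "ry": 0, "rz": -0.04, "claw": 1},
  {"dx": 0, "dy": 0, "dz": -0.002, "rx": 0, "ry": 0, "rz": -0.04, "claw": 1},
])

```text
time_s: 9.2
ee_pos: [0.5597, -0.0195, 0.1139]
eef_rot: [3.142, 0.0, -0.254]
force: [0.9, -0.4, -1.2]
grip_width: 0.0114
grip_force: 15.0
```

```bash
python3 -c "
from h import *
delta(pw(.001,0,.1135),PY-.661)"
```

```text
pos [ 0.5597 -0.0195  0.1139] rot [ 3.142  0.    -0.254] t 9.2 j6 1.72 F [ 0.9 -0.4 -1.2] M [0.06 0.04 0.04] gw 0.0114
shift [ 0.011 -0.007  0.004] turn [0.    0.    0.123]
```

step_arm([
  {"dx": 0, "dy": 0, "dz": 0, "rx": 0, "ry": 0, "rz": -0.04, "claw": 1},
  {"dx": 0, "dy": 0, "dz": 0, "rx": 0, "ry": 0, "rz": -0.04, "claw": 1},
  {"dx": 0, "dy": 0, "dz": 0, "rx": 0, "ry": 0, "rz": -0.04, "claw": 1},
  {"dx": 0, "dy": 0, "dz": 0, "rx": 0, "ry": 0, "rz": -0.04, "claw": 1},
])

```text
time_s: 9.6
ee_pos: [0.5597, -0.0195, 0.1138]
eef_rot: [3.142, 0.0, -0.003]
force: [0.5, -0.2, -0.8]
grip_width: 0.0117
grip_force: 15.0
```

```bash
python3 -c "
from h import *
delta(pw(.001,0,.1135),PY-.661)"
```

```text
pos [ 0.5597 -0.0195  0.1138] rot [ 3.142e+00  0.000e+00 -3.000e-03] t 9.6 j6 1.47 F [ 0.5 -0.2 -0.8] M [0.01 0.02 0.04] gw 0.0117
shift [ 0.012 -0.004  0.003] turn [0.    0.    0.283]
```

step_arm([
  {"dx": 0, "dy": 0, "dz": 0, "rx": 0, "ry": 0, "rz": -0.04, "claw": 1},
  {"dx": 0, "dy": 0, "dz": 0, "rx": 0, "ry": 0, "rz": -0.04, "claw": 1},
  {"dx": 0, "dy": 0, "dz": 0, "rx": 0, "ry": 0, "rz": -0.04, "claw": 1},
  {"dx": 0, "dy": 0, "dz": 0, "rx": 0, "ry": 0, "rz": -0.04, "claw": 1},
])

```text
time_s: 10.0
ee_pos: [0.5597, -0.0195, 0.1138]
eef_rot: [-3.141, 0.0, 0.249]
force: [-0.5, -0.8, -1.0]
grip_width: 0.0119
grip_force: 15.0
```

```bash
python3 -c "
from h import *
delta(pw(.001,0,.1135),PY-.661)"
```

```text
pos [ 0.5597 -0.0195  0.1138] rot [-3.141  0.     0.249] t 10.0 j6 1.22 F [-0.5 -0.8 -1. ] M [-0.03 -0.02 -0.03] gw 0.0119
shift [ 0.013 -0.001  0.003] turn [0.    0.    0.443]
```

step_arm([
  {"dx": 0, "dy": 0, "dz": 0, "rx": 0, "ry": 0, "rz": -0.04, "claw": 1},
  {"dx": 0, "dy": 0, "dz": 0, "rx": 0, "ry": 0, "rz": -0.04, "claw": 1},
  {"dx": 0, "dy": 0, "dz": 0, "rx": 0, "ry": 0, "rz": -0.04, "claw": 1},
])

```text
time_s: 10.3
ee_pos: [0.5597, -0.0195, 0.1138]
eef_rot: [-3.141, 0.0, 0.437]
force: [0.1, 0.1, -1.1]
grip_width: 0.0118
grip_force: 15.0
```

```bash
python3 -c "
from h import *
delta(pw(.001,0,.1135),PY-.661)"
```

```text
pos [ 0.5597 -0.0195  0.1138] rot [-3.141  0.     0.437] t 10.3 j6 1.03 F [ 0.1  0.1 -1.1] M [-0.01 -0.01  0.01] gw 0.0118
shift [0.013 0.001 0.003] turn [0.    0.    0.563]
```

step_arm([
  {"dx": 0, "dy": 0, "dz": 0, "rx": 0, "ry": 0, "rz": -0.04, "claw": 1},
  {"dx": 0, "dy": 0, "dz": 0, "rx": 0, "ry": 0, "rz": -0.04, "claw": 1},
])

```text
time_s: 10.5
ee_pos: [0.5597, -0.0195, 0.1138]
eef_rot: [-3.141, 0.0, 0.563]
force: [-0.1, -0.4, -1.7]
grip_width: 0.0122
grip_force: 15.0
```

```bash
python3 -c "
from h import *
delta(pw(.001,0,.1135),PY-.661)"
```

```text
pos [ 0.5597 -0.0195  0.1138] rot [-3.141  0.     0.563] t 10.5 j6 0.91 F [-0.1 -0.4 -1.7] M [-0.07 -0.02  0.  ] gw 0.0122
shift [0.013 0.003 0.003] turn [-0.     0.     0.643]
```

step_arm([
  {"dx": 0, "dy": 0, "dz": 0, "rx": 0, "ry": 0, "rz": -0.04, "claw": 1},
  {"dx": 0, "dy": 0, "dz": 0, "rx": 0, "ry": 0, "rz": -0.04, "claw": 1},
])

```text
time_s: 10.7
ee_pos: [0.5597, -0.0195, 0.1138]
eef_rot: [-3.141, 0.0, 0.689]
force: [0.3, 0.3, -0.7]
grip_width: 0.0119
grip_force: 15.0
```

```bash
python3 -c "
from h import *
delta(pw(.001,0,.1135),PY-.661)"
```

```text
pos [ 0.5597 -0.0195  0.1138] rot [-3.141  0.     0.689] t 10.7 j6 0.78 F [ 0.3  0.3 -0.7] M [-0.07 -0.02  0.01] gw 0.0119
shift [0.012 0.005 0.003] turn [-0.     0.     0.723]
```

step_arm([
  {"dx": 0, "dy": 0, "dz": 0, "rx": 0, "ry": 0, "rz": -0.04, "claw": 1},
  {"dx": 0, "dy": 0, "dz": 0, "rx": 0, "ry": 0, "rz": -0.04, "claw": 1},
])

```text
time_s: 10.9
ee_pos: [0.56, -0.0196, 0.1141]
eef_rot: [3.141, -0.0, 0.814]
force: [0.1, -0.6, 2.3]
grip_width: 0.0116
grip_force: 15.0
```

```bash
python3 - <<'E'
from h import *
delta(pw(.001,0,.1135),PY-.661)
p=wrist("w3"); X=cloud(p)
im=p["img"][:,:,::-1]; cv2.imwrite("pics/w3v.png",im)
E
```

```text
pos [ 0.56   -0.0196  0.1141] rot [ 3.141 -0.     0.814] t 10.9 j6 0.66 F [ 0.1 -0.6  2.3] M [-0.21 -0.18 -0.11] gw 0.0116
shift [0.01  0.004 0.006] turn [ 0.    -0.     0.803]
```

View pics/w3v.png

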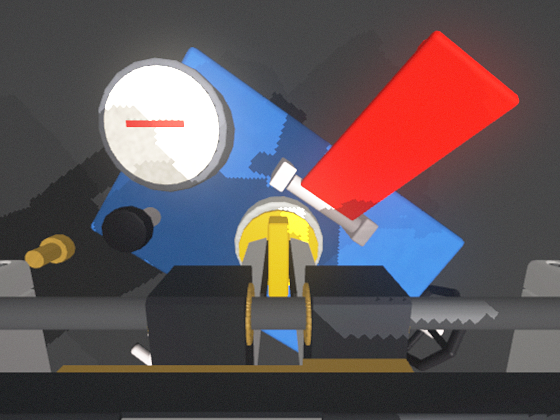

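step_arm([
  {"dx": 0, "dy": 0, "dz": -0.004, "rx": 0, "ry": 0, "rz": -0.04, "claw": 1},
  {"dx": 0, "dy": 0, "dz": -0.002, "rx": 0, "ry": 0, "rz": -0.04, "claw": 1},
])

```text
time_s: 11.15
ee_pos: [0.5601, -0.0196, 0.1148]
eef_rot: [3.141, -0.0, 0.938]
force: [0.2, -0.8, 2.5]
grip_width: 0.0118
grip_force: 15.0
```

```bash
python3 -c "
from h import *
delta(pw(.001,0,.1135),PY-.661)"
```

```text
pos [ 0.5601 -0.0196  0.1148] rot [ 3.141 -0.     0.938] t 11.15 j6 0.53 F [ 0.2 -0.8  2.5] M [-0.12 -0.23 -0.1 ] gw 0.0118
shift [0.01  0.004 0.013] turn [ 0.    -0.     0.882]
```

step_arm([
  {"dx": 0, "dy": 0, "dz": -0.002, "rx": 0, "ry": 0, "rz": -0.04, "claw": 1},
  {"dx": 0, "dy": 0, "dz": -0.002, "rx": 0, "ry": 0, "rz": -0.04, "claw": 1},
])

```text
time_s: 11.35
ee_pos: [0.5603, -0.0196, 0.1156]
eef_rot: [3.14, -0.001, 1.064]
force: [-0.4, 0.4, 5.4]
grip_width: 0.012
grip_force: 15.0
```

```bash
python3 -c "
from h import *
delta(pw(.001,0,.1135),PY-.661)"
```

```text
pos [ 0.5603 -0.0196  0.1156] rot [ 3.140e+00 -1.000e-03  1.064e+00] t 11.35 j6 0.41 F [-0.4  0.4  5.4] M [-0.11 -0.1  -0.13] gw 0.012
shift [0.008 0.003 0.021] turn [ 0.    -0.001  0.962]
```

step_arm([
  {"dx": 0, "dy": 0, "dz": -0.006, "rx": 0, "ry": 0, "rz": -0.03, "claw": 1},
  {"dx": 0, "dy": 0, "dz": -0.005, "rx": 0, "ry": 0, "rz": -0.03, "claw": 1},
])

```text
time_s: 11.55
ee_pos: [0.5601, -0.0196, 0.1164]
eef_rot: [3.141, -0.0, 1.158]
force: [1.4, -1.4, 0.3]
grip_width: 0.0114
grip_force: 15.0
```

```bash
python3 -c "
from h import *
delta(pw(.001,0,.1135),PY-.661)"
```

```text
pos [ 0.5601 -0.0196  0.1164] rot [ 3.141 -0.     1.158] t 11.55 j6 0.31 F [ 1.4 -1.4  0.3] M [-0.15 -0.42 -0.  ] gw 0.0114
shift [0.008 0.006 0.029] turn [ 0.000e+00 -1.000e-03  1.022e+00]
```

step_arm([
  {"dx": 0, "dy": 0, "dz": -0.003, "rx": 0, "ry": 0, "rz": -0.03, "claw": 1},
  {"dx": 0, "dy": 0, "dz": -0.003, "rx": 0, "ry": 0, "rz": -0.03, "claw": 1},
])

```text
time_s: 11.75
ee_pos: [0.5601, -0.0196, 0.117]
eef_rot: [3.141, -0.0, 1.252]
force: [-0.5, -0.2, 0.5]
grip_width: 0.0122
grip_force: 15.0
```

```bash
python3 -c "
from h import *
delta(pw(.001,0,.1135),PY-.661)"
```

```text
pos [ 0.5601 -0.0196  0.117 ] rot [ 3.141 -0.     1.252] t 11.75 j6 0.22 F [-0.5 -0.2  0.5] M [-0.05 -0.19 -0.07] gw 0.0122
shift [0.007 0.006 0.035] turn [ 0.000e+00 -1.000e-03  1.082e+00]
```

step_arm([
  {"dx": 0, "dy": 0, "dz": -0.001, "rx": 0, "ry": 0, "rz": -0.03, "claw": 1},
  {"dx": 0, "dy": 0, "dz": -0.001, "rx": 0, "ry": 0, "rz": -0.03, "claw": 1},
])

```text
time_s: 11.95
ee_pos: [0.5599, -0.0195, 0.117]
eef_rot: [3.141, -0.0, 1.346]
force: [0.3, 0.5, 2.7]
grip_width: 0.0118
grip_force: 15.0
```

```bash
python3 -c "
from h import *
delta(pw(.001,0,.1135),PY-.661)"
```

```text
pos [ 0.5599 -0.0195  0.117 ] rot [ 3.141 -0.     1.346] t 11.95 j6 0.12 F [0.3 0.5 2.7] M [ 0.02  0.06 -0.02] gw 0.0118
shift [0.006 0.009 0.035] turn [ 0.    -0.     1.142]
```

step_arm([
  {"dx": 0, "dy": 0, "dz": -0.002, "rx": 0, "ry": 0, "rz": -0.03, "claw": 1},
  {"dx": 0, "dy": 0, "dz": -0.002, "rx": 0, "ry": 0, "rz": -0.03, "claw": 1},
])

```text
time_s: 12.15
ee_pos: [0.5598, -0.0195, 0.1172]
eef_rot: [-3.141, 0.0, 1.441]
force: [-0.3, 0.6, -0.5]
grip_width: 0.0116
grip_force: 15.0
```

```bash
python3 -c "
from h import *
delta(pw(.001,0,.1135),PY-.661)"
```

```text
pos [ 0.5598 -0.0195  0.1172] rot [-3.141  0.     1.441] t 12.15 j6 0.03 F [-0.3  0.6 -0.5] M [-0.06 -0.09  0.03] gw 0.0116
shift [0.006 0.011 0.037] turn [-0.     0.     1.202]
```

step_arm([
  {"dx": 0, "dy": 0, "dz": -0.002, "rx": 0, "ry": 0, "rz": -0.03, "claw": 1},
  {"dx": 0, "dy": 0, "dz": -0.002, "rx": 0, "ry": 0, "rz": -0.03, "claw": 1},
])

```text
time_s: 12.35
ee_pos: [0.5597, -0.0195, 0.1175]
eef_rot: [-3.141, -0.0, 1.535]
force: [0.8, 0.5, -1.0]
grip_width: 0.0116
grip_force: 15.0
```

```bash
python3 -c "
from h import *
delta(pw(.001,0,.1135),PY-.661)"
```

```text
pos [ 0.5597 -0.0195  0.1175] rot [-3.141 -0.     1.535] t 12.35 j6 -0.06 F [ 0.8  0.5 -1. ] M [-0.09 -0.05 -0.01] gw 0.0116
shift [0.005 0.013 0.04 ] turn [-0.     0.     1.262]
```

step_arm([
  {"dx": 0, "dy": 0, "dz": -0.002, "rx": 0, "ry": 0, "rz": -0.03, "claw": 1},
])

```text
time_s: 12.45
ee_pos: [0.5598, -0.0195, 0.1177]
eef_rot: [-3.141, -0.0, 1.582]
force: [2.3, 0.3, -2.7]
grip_width: 0.0119
grip_force: 15.0
```

```bash
python3 -c "
from h import *
delta(pw(.001,0,.1135),PY-.661)"
```

```text
pos [ 0.5598 -0.0195  0.1177] rot [-3.141 -0.     1.582] t 12.45 j6 -0.11 F [ 2.3  0.3 -2.7] M [ 0.08 -0.62 -0.01] gw 0.0119
shift [0.004 0.012 0.042] turn [-0.     0.     1.292]
```

step_arm([
  {"dx": 0, "dy": 0, "dz": 0, "rx": 0, "ry": 0, "rz": -0.03, "claw": 1},
])

```text
time_s: 12.55
ee_pos: [0.5602, -0.0194, 0.1178]
eef_rot: [3.141, -0.0, 1.629]
force: [4.4, 1.3, -2.6]
grip_width: 0.0116
grip_force: 15.0
```

```bash
python3 -c "
from h import *
delta(pw(.001,0,.1135),PY-.661)"
```

```text
pos [ 0.5602 -0.0194  0.1178] rot [ 3.141 -0.     1.629] t 12.55 j6 -0.16 F [ 4.4  1.3 -2.6] M [ 0.28 -1.15 -0.12] gw 0.0116
shift [0.003 0.008 0.043] turn [ 0.000e+00 -1.000e-03  1.322e+00]
```

step_arm([
  {"dx": 0, "dy": 0, "dz": 0, "rx": 0, "ry": 0, "rz": -0.03, "claw": 1},
])

```text
time_s: 12.65
ee_pos: [0.5604, -0.0193, 0.1179]
eef_rot: [3.14, -0.0, 1.676]
force: [4.9, 2.1, -3.4]
grip_width: 0.0121
grip_force: 15.1
```

```bash
python3 -c "
from h import *
delta(pw(.001,0,.1135),PY-.661)"
```

```text
pos [ 0.5604 -0.0193  0.1179] rot [ 3.14  -0.     1.676] t 12.65 j6 -0.21 F [ 4.9  2.1 -3.4] M [ 0.24 -1.11 -0.19] gw 0.0121
shift [0.002 0.006 0.044] turn [ 1.000e-03 -1.000e-03  1.352e+00]
```

step_arm([
  {"dx": 0, "dy": 0, "dz": 0, "rx": 0, "ry": 0, "rz": 0.02, "claw": 1},
  {"dx": 0, "dy": 0, "dz": -0.01, "rx": 0, "ry": 0, "rz": 0, "claw": 1},
  {"dx": 0, "dy": 0, "dz": -0.01, "rx": 0, "ry": 0, "rz": 0, "claw": 1},
])

```text
time_s: 12.95
ee_pos: [0.5602, -0.0194, 0.1198]
eef_rot: [3.141, -0.0, 1.644]
force: [4.5, -0.1, -4.2]
grip_width: 0.0121
grip_force: 15.0
```

```bash
python3 -c "
from h import *
delta(pw(.001,0,.1135),PY-.661)"
```

```text
pos [ 0.5602 -0.0194  0.1198] rot [ 3.141 -0.     1.644] t 12.95 j6 -0.17 F [ 4.5 -0.1 -4.2] M [ 0.17 -1.27 -0.08] gw 0.0121
shift [0.002 0.008 0.063] turn [ 0.000e+00 -1.000e-03  1.331e+00]
```

step_arm([
  {"dx": 0, "dy": 0, "dz": -0.01, "rx": 0, "ry": 0, "rz": 0, "claw": 1},
  {"dx": 0, "dy": 0, "dz": -0.01, "rx": 0, "ry": 0, "rz": 0, "claw": 1},
])

```text
time_s: 13.15
ee_pos: [0.5602, -0.0194, 0.1218]
eef_rot: [3.141, -0.0, 1.644]
force: [5.1, 0.1, -4.1]
grip_width: 0.0117
grip_force: 15.0
```

```bash
python3 -c "
from h import *
delta(pw(.001,0,.1135),PY-.661)"
```

```text
pos [ 0.5602 -0.0194  0.1218] rot [ 3.141 -0.     1.644] t 13.15 j6 -0.17 F [ 5.1  0.1 -4.1] M [ 0.16 -1.27 -0.11] gw 0.0117
shift [0.003 0.008 0.083] turn [ 0.000e+00 -1.000e-03  1.331e+00]
```

step_arm([
  {"dx": 0, "dy": 0.005, "dz": -0.02, "rx": 0, "ry": 0, "rz": 0, "claw": 1},
  {"dx": 0, "dy": 0, "dz": -0.03, "rx": 0, "ry": 0, "rz": 0, "claw": 1},
])

```text
time_s: 13.35
ee_pos: [0.5603, -0.0194, 0.1268]
eef_rot: [-3.141, -0.0, 1.644]
force: [-0.2, 0.3, -0.2]
grip_width: 0.012
grip_force: 15.0
```

```bash
python3 -c "
from h import *
delta(pw(.001,0,.1135),PY-.661)"
```

```text
pos [ 0.5603 -0.0194  0.1268] rot [-3.141 -0.     1.644] t 13.35 j6 -0.17 F [-0.2  0.3 -0.2] M [-0.03 -0.13 -0.02] gw 0.012
shift [0.003 0.007 0.133] turn [-0.     0.     1.331]
```

step_arm([
  {"dx": 0, "dy": 0, "dz": -0.15, "rx": 0, "ry": 0, "rz": 0, "claw": 1},
  {"dx": 0, "dy": 0, "dz": -0.25, "rx": 0, "ry": 0, "rz": 0, "claw": 1},
  {"dx": 0, "dy": 0, "dz": -0.25, "rx": 0, "ry": 0, "rz": 0, "claw": 1},
  {"dx": 0, "dy": 0, "dz": -0.2, "rx": 0, "ry": 0, "rz": 0, "claw": 1},
  {"dx": 0, "dy": 0, "dz": -0.1, "rx": 0, "ry": 0, "rz": 0, "claw": 1},
  {"dx": 0, "dy": 0, "dz": 0, "rx": 0, "ry": 0, "rz": 0, "claw": 1},
])

```text
time_s: 13.95
ee_pos: [0.5605, -0.0195, 0.2229]
eef_rot: [3.14, 0.0, 1.644]
force: [0.2, -0.1, -1.1]
grip_width: 0.0116
grip_force: 15.0
```

```bash
python3 - <<'E'
from h import *
from station import viewer
delta([.467,-.338,.22])
p=viewer.camera("scene"); cv2.imwrite("pics/s1.png",cv2.resize(p["img"][130:310,150:390,::-1],(720,540),interpolation=cv2.INTER_CUBIC))
X=cloud(p); m=hsvm(p)
q=X[m["yel"]&(X[...,2]>.12)&(np.hypot(X[...,0]-.56,X[...,1]+.02)<.05)]; print(len(q),np.percentile(q,[2,50,98],axis=0))
t=m["blue"]&(np.hypot(X[...,0]-.467,X[...,1]+.338)<.1)&(X[...,2]>-.01)&(X[...,2]<.03)
print(rectof(X,t)[1])
p=dict(np.load("top0.npz")); X=cloud(p); m=hsvm(p)
t=m["blue"]&(np.hypot(X[...,0]-.467,X[...,1]+.338)<.1)&(X[...,2]>-.005)&(X[...,2]<.03); print(rectof(X,t)[1])
E
```

```text
pos [ 0.5605 -0.0195  0.2229] rot [3.14  0.    1.644] t 13.95 j6 -0.17 F [ 0.2 -0.1 -1.1] M [-0.02 -0.06  0.01] gw 0.0116
shift [-3.108 -1.166  0.029] turn None
280 [[ 0.54270002 -0.03703646  0.1872719 ]
 [ 0.56720085 -0.00622552  0.2050244 ]
 [ 0.58560644  0.00573193  0.22586689]]
((468.68408203125, -347.19110107421875), (134.51885986328125, 141.9859161376953), 6.731657981872559)
((467.792236328125, -339.15008544921875), (135.33750915527344, 120.16146850585938), 7.560714244842529)
```

View pics/s1.png

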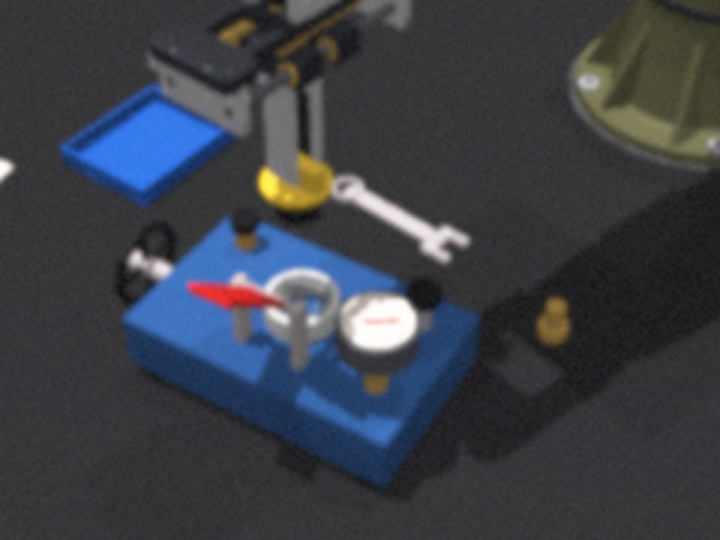

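step_arm([
  {"dx": -0.2, "dy": -0.07, "dz": 0, "rx": 0, "ry": 0, "rz": 0, "claw": 1},
  {"dx": -0.36, "dy": -0.14, "dz": 0, "rx": 0, "ry": 0, "rz": 0, "claw": 1},
  {"dx": -0.4, "dy": -0.15, "dz": 0, "rx": 0, "ry": 0, "rz": 0, "claw": 1},
  {"dx": -0.4, "dy": -0.15, "dz": 0, "rx": 0, "ry": 0, "rz": 0, "claw": 1},
  {"dx": -0.4, "dy": -0.15, "dz": 0, "rx": 0, "ry": 0, "rz": 0, "claw": 1},
  {"dx": -0.4, "dy": -0.15, "dz": 0, "rx": 0, "ry": 0, "rz": 0, "claw": 1},
  {"dx": -0.4, "dy": -0.15, "dz": 0, "rx": 0, "ry": 0, "rz": 0, "claw": 1},
  {"dx": -0.35, "dy": -0.13, "dz": 0, "rx": 0, "ry": 0, "rz": 0, "claw": 1},
  {"dx": -0.2, "dy": -0.07, "dz": 0, "rx": 0, "ry": 0, "rz": 0, "claw": 1},
  {"dx": 0, "dy": 0, "dz": 0, "rx": 0, "ry": 0, "rz": 0, "claw": 1},
])

```text
time_s: 15.0
ee_pos: [0.4661, -0.34, 0.22]
eef_rot: [-3.139, -0.002, 1.641]
force: [0.5, 0.7, -0.9]
grip_width: 0.0119
grip_force: 15.0
```

step_arm([
  {"dx": 0, "dy": 0, "dz": 0.3, "rx": 0, "ry": 0, "rz": 0, "claw": 1},
  {"dx": 0, "dy": 0, "dz": 0.4, "rx": 0, "ry": 0, "rz": 0, "claw": 1},
  {"dx": 0, "dy": 0, "dz": 0.4, "rx": 0, "ry": 0, "rz": 0, "claw": 1},
  {"dx": 0, "dy": 0, "dz": 0.25, "rx": 0, "ry": 0, "rz": 0, "claw": 1},
  {"dx": 0, "dy": 0, "dz": 0.15, "rx": 0, "ry": 0, "rz": 0, "claw": 1},
  {"dx": 0, "dy": 0, "dz": 0, "rx": 0, "ry": 0, "rz": 0, "claw": 1},
])

```text
time_s: 15.6
ee_pos: [0.4669, -0.3369, 0.0698]
eef_rot: [-3.139, -0.003, 1.645]
force: [0.2, -0.2, -0.4]
grip_width: 0.012
grip_force: 15.0
```

```bash
python3 - <<'E'
from h import *
from station import viewer
delta([.467,-.339,.053])
p=viewer.camera("scene"); X=cloud(p); m=hsvm(p)
q=X[m["yel"]&(np.hypot(X[...,0]-.467,X[...,1]+.339)<.06)&(X[...,2]>.01)]; print(len(q),np.percentile(q,[2,50,98],axis=0))
E
```

```text
pos [ 0.4669 -0.3369  0.0698] rot [-3.139e+00 -3.000e-03  1.645e+00] t 15.6 j6 -0.76 F [ 0.2 -0.2 -0.4] M [-0.03 -0.02  0.  ] gw 0.012
shift [-0.022  0.     0.168] turn None
136 [[ 0.45003119 -0.35381828  0.03632343]
 [ 0.47217766 -0.32323199  0.05306281]
 [ 0.49052425 -0.31158757  0.07331402]]
```

Lower slowly until contact.

step_arm([
  {"dx": 0, "dy": 0, "dz": 0.05, "rx": 0, "ry": 0, "rz": 0, "claw": 1},
  {"dx": 0, "dy": 0, "dz": 0.03, "rx": 0, "ry": 0, "rz": 0, "claw": 1},
  {"dx": 0, "dy": 0, "dz": 0.03, "rx": 0, "ry": 0, "rz": 0, "claw": 1},
  {"dx": 0, "dy": 0, "dz": 0.01, "rx": 0, "ry": 0, "rz": 0, "claw": 1},
])

```text
time_s: 16.05
ee_pos: [0.4675, -0.3382, 0.0599]
eef_rot: [3.141, 0.0, 1.644]
force: [-0.2, -0.2, -1.0]
grip_width: 0.012
grip_force: 15.0
```

step_arm([
  {"dx": 0, "dy": 0, "dz": 0.01, "rx": 0, "ry": 0, "rz": 0, "claw": 1},
  {"dx": 0, "dy": 0, "dz": 0.01, "rx": 0, "ry": 0, "rz": 0, "claw": 1},
])

```text
time_s: 16.25
ee_pos: [0.4675, -0.3382, 0.058]
eef_rot: [3.141, 0.0, 1.644]
force: [-0.3, -0.2, -0.7]
grip_width: 0.0117
grip_force: 15.0
```

step_arm([
  {"dx": 0, "dy": 0, "dz": 0.01, "rx": 0, "ry": 0, "rz": 0, "claw": 1},
  {"dx": 0, "dy": 0, "dz": 0.01, "rx": 0, "ry": 0, "rz": 0, "claw": 1},
])

```text
time_s: 16.45
ee_pos: [0.4675, -0.3381, 0.0558]
eef_rot: [3.142, 0.0, 1.644]
force: [0.2, -0.2, -0.3]
grip_width: 0.0119
grip_force: 15.0
```

step_arm([
  {"dx": 0, "dy": 0, "dz": 0.01, "rx": 0, "ry": 0, "rz": 0, "claw": 1},
  {"dx": 0, "dy": 0, "dz": 0.01, "rx": 0, "ry": 0, "rz": 0, "claw": 1},
])

```text
time_s: 16.65
ee_pos: [0.4674, -0.3381, 0.0538]
eef_rot: [-3.142, -0.0, 1.644]
force: [-0.0, -0.3, -1.0]
grip_width: 0.0118
grip_force: 15.0
```

step_arm([
  {"dx": 0, "dy": 0, "dz": 0.01, "rx": 0, "ry": 0, "rz": 0, "claw": 1},
])

```text
time_s: 16.75
ee_pos: [0.4675, -0.3382, 0.0528]
eef_rot: [3.142, 0.0, 1.644]
force: [1.8, -0.1, 10.3]
grip_width: 0.0116
grip_force: 15.0
```

step_arm([
  {"dx": 0, "dy": 0, "dz": -0.005, "rx": 0, "ry": 0, "rz": 0, "claw": 1},
  {"dx": 0, "dy": 0, "dz": 0, "rx": 0, "ry": 0, "rz": 0, "claw": 0.66},
  {"dx": 0, "dy": 0, "dz": 0, "rx": 0, "ry": 0, "rz": 0, "claw": 0.66},
  {"dx": 0, "dy": 0, "dz": 0, "rx": 0, "ry": 0, "rz": 0, "claw": 0.66},
  {"dx": 0, "dy": 0, "dz": -0.2, "rx": 0, "ry": 0, "rz": 0, "claw": 0.66},
  {"dx": 0, "dy": 0, "dz": -0.4, "rx": 0, "ry": 0, "rz": 0, "claw": 0.66},
  {"dx": 0, "dy": 0, "dz": -0.4, "rx": 0, "ry": 0, "rz": 0, "claw": 0.66},
  {"dx": 0, "dy": 0, "dz": -0.4, "rx": 0, "ry": 0, "rz": 0, "claw": 0.66},
  {"dx": 0, "dy": 0, "dz": 0, "rx": 0, "ry": 0, "rz": 0, "claw": 0.66},
  {"dx": 0, "dy": 0, "dz": 0, "rx": 0, "ry": 0, "rz": 0, "claw": 0.66},
])

```text
time_s: 17.75
ee_pos: [0.4676, -0.3382, 0.1938]
eef_rot: [3.141, 0.001, 1.644]
force: [-0.0, 0.7, -0.8]
grip_width: 0.0321
grip_force: 0.0
```

```bash
python3 - <<'E'
from h import *
from station import viewer
delta([.467,-.339,.053])
p=viewer.camera("scene"); cv2.imwrite("pics/s2.png",cv2.resize(p["img"][130:310,150:390,::-1],(720,540),interpolation=cv2.INTER_CUBIC))
X=cloud(p); m=hsvm(p)
q=X[m["yel"]&(np.hypot(X[...,0]-.467,X[...,1]+.339)<.06)&(X[...,2]>.01)]; print(len(q),np.percentile(q,[2,50,98],axis=0))
q=X[m["red"]&(np.hypot(X[...,0]-.64,X[...,1])<.08)]; k=np.polyfit(q[:,0],q[:,2],1); print(len(q),"tab",np.pi-np.arctan(k[0]))
E
```

```text
pos [ 0.4676 -0.3382  0.1938] rot [3.141e+00 1.000e-03 1.644e+00] t 17.75 j6 -0.76 F [-0.   0.7 -0.8] M [ 0.03 -0.07  0.01] gw 0.0321
shift [-0.006 -0.007  1.408] turn None
187 [[ 0.4540786  -0.35834552  0.01830141]
 [ 0.47301206 -0.33056614  0.03775683]
 [ 0.48929899 -0.31215294  0.05682952]]
128 tab 2.4442655836882676
```

View pics/s2.png

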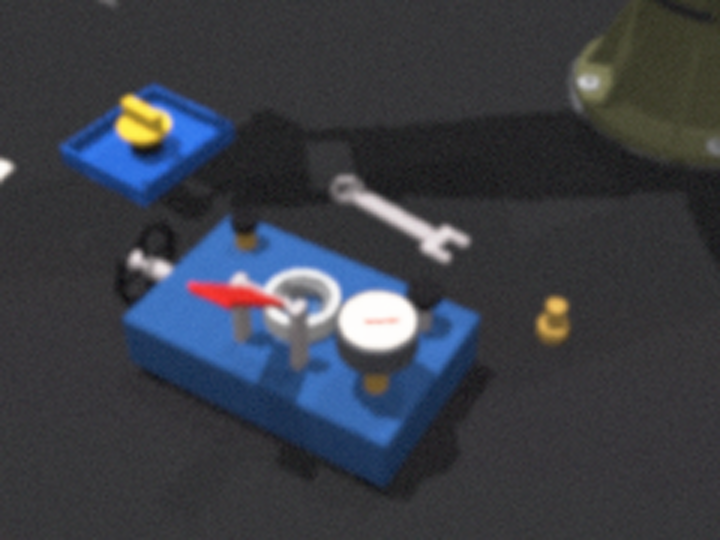

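The cap is upright in the tray at (145,125), and the tab is folded back at (235,293). Everything else looks undisturbed.

```bash
python3 -c "
from station import hand_in
print(hand_in())"
```

```text
the job is handed in; nothing more can be done
None
```

I folded the tab back to about 2.45 rad, unscrewed the cap to its stop at about 120°, lifted it out and set it upright in the blue tray, then handed the job in at about 18 s; no verdict was returned.

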